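# Cam-lock a heater sled against its stop

## Task

Slide the heater sled along its rails toward the cam until its bolt pin stands inside the mouth of the hooked disc, where you feel the sprung buffers. Then turn the disc clockwise by its crank post, about half a turn, so that its hook draws the sled in against the hard stop: turn until it has come up firmly tight, but do not overtighten it, and let go. Leave the note pad, loupe and tweezers where they lie.

Things in the scene. Friction and masses are not known exactly. Their poses are not given: they have to be found in the camera images.
- dock: Fixed aluminium base plate 250 x 130 x 10 mm; origin at the centre of its underside. The sled slides along dock +x between two steel rails (tops 35 mm above the worktop, lips over the sled's edges). Cam axis at dock x = +70 mm. Between sled and cam stand two hard stop blocks on stiff springs (40 N per mm) with soft brass buffer pins; their setting is not told and differs by some 4 mm.
- cam (a joint): Turn of the cam disc in rad, clockwise from above; 0 = mouth faces the sled (starts 0 to 0.2), end 3.95. Stays where left. The lip passes the pin at 0.45. Leading the post takes about 6 N along its path while only the buffers resist (up to 2.2); the stop is met between 2.2 and 3.3 (not told where). Firmly tight is 6 to 8 N more than before, some 0.1 to 0.3 rad later; over 11 N more is overtight.
- cam_hook: The steel C-shaped disc, 92 mm across, top 39 mm above the worktop, with a spiral hook wall under it (inner radius 39 mm at the lip shrinking to 16 mm, 4.3 mm per rad over the last part). Origin on the axis at worktop height; its own -x points out of the mouth. It turns with the cam.
- cam_axis (a point): Point on the upright turning axis of the cam disc, 40 mm above the worktop.
- crank_post (a point): Point on the axis of the upright black crank post, 70 mm above the worktop. The post is round, 12 mm in diameter, reaches from 42 to 86 mm height, stands on the disc 36 mm from the cam axis and does not spin by itself. Below it are the disc's top at 39 mm and a 9 mm radius collar up to 42 mm. At cam = 0 it stands at dock direction 100 degrees (from +x toward +y).
- sled: Loose aluminium sled 80 x 84 x 18 mm, 0.4 to 0.65 kg with the copper heater insert on its front half (top 46 mm above the worktop), captive in the rails. Origin at the centre of its underside, +x toward the cam. A draw bolt sticks out of its front and passes between the stop blocks. Slides with under 2 N of friction.
- fin (a point): Middle of the upright grip fin on the rear half of the sled, 50 mm above the worktop. The fin is 36 mm long along the slide, 10 mm thick across it, and reaches from 28 to 60 mm height. Pinch it across its thickness, or push its rear end.
- bolt_pin (a point): Axis of the upright pin, 8 mm in diameter, at the end of the draw bolt, 30 mm above the worktop. Starts 39 to 53 mm from the cam axis, outside the mouth. Pushed by hand it meets the sprung buffers at 24 to 29 mm from the axis (4 N, then 0.2 N per mm more); let go, it springs back to there or up to 4 mm farther, near enough for the hook (limit 34). Locked tight it is 13 to 19.5 mm from the axis.
- note_pad: Small note pad, 60 x 105 x 12 mm, lying beside the dock; a bystander.
- loupe: Folding loupe, 52 x 30 x 16 mm, lying beside the dock; a bystander.
- tweezers: Fine tweezers, 125 mm long, 10 mm high, lying on the robot's side of the dock; a bystander.

How it is judged:
On the way, in this order (a step that is already met when the one before it is completed fails the run):
1. the sled is slid in so that its bolt pin stands inside the mouth of the cam disc, which is still open (horizontal distance between bolt_pin and cam_axis below 0.033 m and value of joint cam below 0.6 rad), for 0.1 s.
2. the hook has been turned round behind the pin and has begun to draw it in (value of joint cam above 1.8 rad and horizontal distance between bolt_pin and cam_axis below 0.0255 m), for 0.1 s.
At the end, for the whole second after the job is handed in: the cam stands past 2.2 rad, the bolt pin is drawn to within 20.5 mm of the cam axis, the hook holds the bolt with a pull of 12 to 45 N, and sled and cam are at rest (value of joint cam above 2.2 rad and horizontal distance between bolt_pin and cam_axis below 0.0205 m and contact force between sled and cam_hook between 12 and 45 N and linear speed of sled below 0.01 m/s and velocity of joint cam between -0.05 and 0.05 rad/s); the robot touches nothing.
It fails at once if the cam is overtightened: the hook pulls the bolt with more than 60 N (contact force between sled and cam_hook above 60 N).
It fails at once if a bystander (note pad, loupe, tweezers) is moved by more than 20 mm (distance of any of note_pad, loupe, tweezers from where it was at the start of the episode above 0.02 m).
It also fails if it takes over 72 s, if anything falls off the work surface, if the arm or the gripper's body presses on something with over 40 N, if the wrist force passes 120 N, or if a joint passes its speed limit or range.

## Robot

A 7-joint arm with a two-finger parallel gripper is mounted at the origin on a cart in front of the work surface, level with it; the furniture and walls round the work are solid. World frame = base frame: x ahead of the robot, y to its left, z up, the work surface at z = 0. Lengths are in m, angles in rad, forces in N, time in s.
With the tool pointing down it reaches from about 0.35 to 0.9 m from the base axis. Payload 8.1 kg.
Tool frame: the origin (TCP) lies at the very end of the fingers, on their centre line; the grasp point (between the pads) lies 19 mm behind it; z points along the fingers, y is the line along which they close (so a half turn about z gives the same grasp; the last joint's range is limited). The gripper opens to 92 mm and grips with 3 to 60 N. Pads are 19 mm wide; open, the fingers measure 130 mm over their backs; the gripper's body (75 mm by 190 mm) begins 47 mm behind the grasp point.
Start: joints at [1.112, 0.434, 0.025, 1.573, -0.012, 1.134, -0.075], TCP at [0.218, -0.586, 0.227] pointing down, gripper open.
Joint ranges: [-2.62, 2.62], [-0.44, 2.09], [-1.27, 1.32], [0.08, 2.57], [-1.32, 4.46], [0.12, 2], [-2.74, 2.74]. Speed limits (rad/s): [2.22, 2.22, 3.01, 3.01, 3.14, 3.14, 3.14].

## Interface

Orientations are given as a rotation vector (axis times angle).
In Python, from cell import readout, cams, job gives the robot as it stands.
- The arm moves only by the tool drive_tool, never from a script. Its argument "commands" is a list of rows, each a list of 3 entries, a list of its own where there are three numbers: the turn, a rotation vector about the tool's x, y, z in rad, then the shift along the tool's x, y, z in cm, then the gripper's target within -1 to 1 (fully open at 1, half-way at 0, shut at -1). A call has 1 to 20 rows; each row is the pose to reach, as a shift and turn from the pose commanded when the call began, along the tool's axes at that moment; what a row does not reach only later rows make up. A row lasts 1/12 s, in which the tool goes at most 41.7 mm and 7.16 degrees, less where a joint would pass 70% of its speed; a pose out of reach is approached as far as the arm can. A call with a gripper value outside its range is refused whole. The fingers move at their own pace and stop on an object; "newtons" is the grip in N (left out, the last holds). Time passes only in rows, so rows that repeat a pose let the fingers close. It gives the time, the measured TCP pose, the force, the opening and the grip force at its end, in the units of the state.
- readout.observe(): the state, without advancing time (a new reading comes with each control period).
- cams.get_image(name): name is "scene" or "top" or "wrist"; returns the picture (400x640x3 uint8, blue, green, red); there is no depth.
- cams.camera_info(name): a dict with "camera_matrix" (3x3 intrinsics, pixels), "k1" (the pictures are not rectified: a ray, as slopes to the right and down, at radius r is drawn at 1 + k1 r^2 times it, then the intrinsics apply), "R" (3x3) and "t" (3): a world point X has camera coordinates R X + t. Camera axes: x right, y down, z forward; pixel columns grow to the right and rows downward; lengths in m; the calibration is good to about 2 mm. A picture is of the moment at which its call begins: read the wrist's pose just before it. camera_info takes no time and is no camera call; for the wrist camera it gives the pose at the moment of the call.
- job.sign_off(): hands the job in; it is judged then, once.
The state is a dict: "clock": time; "joints": joint angles; "dq": joint speeds; "joint_efforts": joint torques, N m; "position": TCP position; "ee_rot": TCP orientation; "force": force on the tool from outside, world axes, zero at the start; "ft_torque": the same for the moment, N m; "width": opening from 0.0 (shut) to 1.0 (fully open); "gripper_force": force on a finger pad.
Only numpy, scipy, OpenCV 4.12 (cv2) and the standard library are available. Lean on these libraries where they do the work, as an engineer would, in place of code of your own. Each camera call takes 0.05 s, during which the arm holds its last target. There are 200 camera calls.

## Working session

There is one attempt and no reset: what is moved stays moved. The work goes in short steps, Python scripts to look and compute and a tool call to move; the robot and the scene stay as the last step left them, time stands still between calls to the robot, and variables do not carry over. Pictures are saved under pics/ and viewed, at most 10 in all, crops included, and the job is handed in when it is done.

Besides the shell and the picture viewer there is one more tool, called after "Call:" as name(argument=value, ...), one argument or row to a line, values as JSON. drive_tool: Moves the arm, as the interface text tells. Its arguments: {"type":"object","properties":{"commands":{"type":"array"},"newtons":{"type":"number"}},"required":["commands"]}

```bash
ls; mkdir -p pics; python3 - <<'E'
from cell import readout, cams, job
import cv2
s=readout.observe()
for k in s: print(k,s[k])
for n in("scene","top"):
    cv2.imwrite(f"pics/{n}0.png",cams.get_image(n)); print(n,cams.camera_info(n))
E
```

```text
pics
clock 0.0
joints [ 1.11241193  0.43523841  0.02499382  1.57410463 -0.01158381  1.13399115
 -0.07509664]
dq [-0.00063749 -0.00109451  0.00057874 -0.00033793  0.00016985  0.00029686
 -0.00142623]
joint_efforts [-7.84343192e-04 -6.67856169e+01  9.85011309e-01 -3.14462149e+01
 -6.05906406e-02  4.30363964e-02  2.39827123e-04]
position [ 0.21745394 -0.58540286  0.22593272]
ee_rot [-3.09052762e+00 -5.55529167e-01  7.01397184e-04]
force [-0.43405816  0.39173475  1.329926  ]
ft_torque [0.02392781 0.00596377 0.05518178]
gripper_force 0.0
width 1.0010395677645398
scene {'camera_matrix': array([[437.14759068,   0.        , 319.86804307],
       [  0.        , 437.14759068, 198.14240969],
       [  0.        ,   0.        ,   1.        ]]), 'k1': 0.0054219377528025746, 'R': array([[-0.47185057, -0.88165541, -0.0063851 ],
       [-0.49096243,  0.26875825, -0.82868866],
       [ 0.73233389, -0.38788237, -0.55967342]]), 't': array([0.18851476, 0.31840438, 0.45280678])}
top {'camera_matrix': array([[498.6731532 ,   0.        , 310.11827613],
       [  0.        , 498.6731532 , 202.31997664],
       [  0.        ,   0.        ,   1.        ]]), 'k1': -0.07374356381490356, 'R': array([[-0.02078898, -0.99953694,  0.02221976],
       [-0.99011089,  0.0174987 , -0.13919128],
       [ 0.13873801, -0.02489368, -0.9900162 ]]), 't': array([-0.06935809,  0.53913247,  0.84915613])}
```

View pics/top0.png

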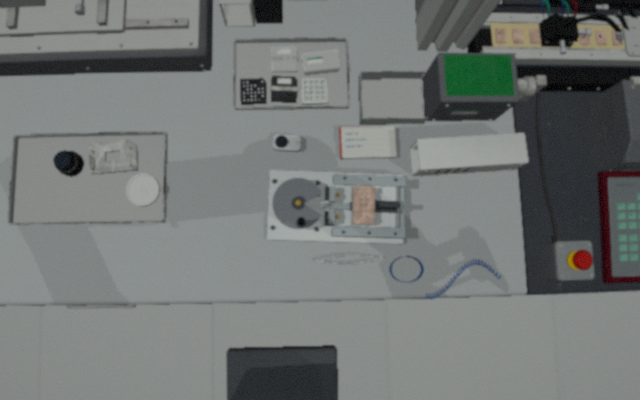

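View pics/scene0.png

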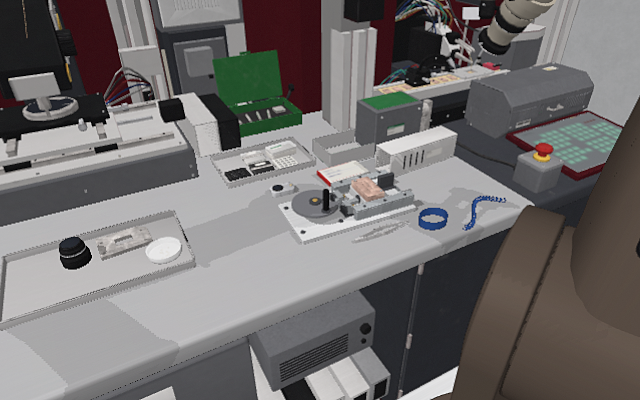

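The top view shows the dock at columns 267–408 and rows 170–242. The cam is at about (298,203), the post at about (301,222), the copper insert at (363,205) and the fin at about (388,206). The pad, loupe and tweezers lie around it. I'll enlarge this area to measure.

```bash
cat > h.py <<'E'
import numpy as np, cv2
from cell import readout, cams, job
from scipy.spatial.transform import Rotation as Ro
def dist(i): return np.array([i["k1"],0,0,0,0.])
def cast(i,px,z):
    u=cv2.undistortPoints(np.array(px,float).reshape(-1,1,2),i["camera_matrix"],dist(i)).reshape(-1,2)
    # note: cv2 model = 1+k1 r^2 applied to undistorted slopes, as told
    d=np.c_[u,np.ones(len(u))]@i["R"]; c=-i["R"].T@i["t"]
    return c+d*((z-c[2])/d[:,2])[:,None]
def proj(i,X):
    return cv2.projectPoints(np.array(X,float).reshape(-1,3),cv2.Rodrigues(i["R"])[0],i["t"],i["camera_matrix"],dist(i))[0].reshape(-1,2)
E
python3 - <<'E'
from h import *
i=cams.camera_info("top"); im=cv2.imread("pics/top0.png")
x0,y0=260,160
c=cv2.resize(im[y0:y0+95,x0:x0+155],None,fx=5,fy=5,interpolation=cv2.INTER_CUBIC)
cv2.imwrite("pics/crop0.png",c)
print(-i["R"].T@i["t"])
print(cast(i,[[298,203],[301,222]],.039),cast(i,[[388,206]],.06))
E
```

```text
[ 0.41454882 -0.05762148  0.91726198]
[[ 0.53678617 -0.05813471  0.039     ]
 [ 0.50276885 -0.06284549  0.039     ]] [[ 0.52580322 -0.21487174  0.06      ]]
```

View pics/crop0.png

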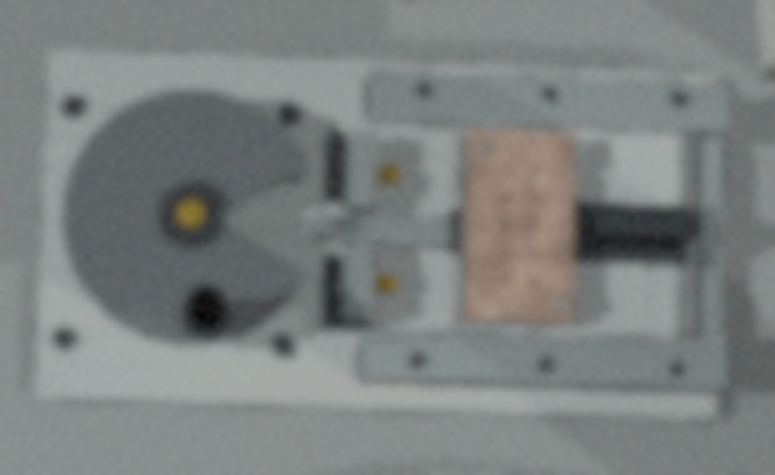

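The crop shows the hub at crop (190,213), the post top at (207,308), the bolt pin at about (325,217), and the fin over x 580–697 and y 206–257. The dock plate corners are about (48,50), (38,398) and (720,412).

```bash
python3 - <<'E'
from h import *
i=cams.camera_info("top"); im=cv2.imread("pics/top0.png")
f=lambda *p:(np.array(p)+.5)/5-.5+[260,160]
np.set_printoptions(precision=4,suppress=True)
P=lambda n,z,*p:print(n,cast(i,f(*p),z)[:,:2].tolist())
def P(n,z,*p):
    print(n,*cast(i,f(*p),z)[:,:2])
P("hub",.041,(190,213)); P("post top",.086,(207,306)); P("pin",.034,(325,217)); P("finT",.060,(585,206),(697,206),(690,232))
P("plate",.010,(48,50),(38,398),(720,412)); P("rail screws",.035,(424,90),(680,98),(418,360),(677,368))
P("insert",.046,(465,130),(576,130),(465,320),(576,320))
# dark mask for post & fin
g=im[160:255,260:415].max(2); m=(g<60).astype(np.uint8)
n,l,st,ce=cv2.connectedComponentsWithStats(m)
for k in range(1,n):
    if st[k,4]>12: print(st[k],ce[k]+[260,160])
# disc
s=cams.camera_info("scene"); im2=cv2.imread("pics/scene0.png")
m=(im2.max(2)<45).astype(np.uint8)[160:235,270:420]
n,l,st,ce=cv2.connectedComponentsWithStats(m)
for k in range(1,n):
    if st[k,4]>12: print(st[k]+[270,160,0,0,0],ce[k]+[270,160])
h=im2[160:235,270:420]; cv2.imwrite("pics/crop1.png",cv2.resize(h,None,fx=5,fy=5,interpolation=cv2.INTER_CUBIC))
E
```

```text
hub [ 0.538  -0.0574]
post top [ 0.5001 -0.0626]
pin [ 0.5366 -0.1057]
finT [ 0.5353 -0.1952] [ 0.5346 -0.2346] [ 0.5255 -0.2318]
plate [ 0.6042 -0.0059] [ 0.4754 -0.001 ] [ 0.4653 -0.25  ]
rail screws [ 0.5821 -0.1426] [ 0.5777 -0.2354] [ 0.4846 -0.1375] [ 0.4799 -0.23  ]
insert [ 0.5653 -0.1557] [ 0.5647 -0.1953] [ 0.4975 -0.1535] [ 0.4968 -0.1927]
[66 29  2 10 15] [326.5333 193.6   ]
[116  41  23  11 143] [385.1888 206.6573]
[65 52  3 13 19] [326.2632 218.7368]
[37 58  9  9 62] [300.9839 222.0161]
[273 185  10   6  28] [277.8214 187.5714]
[323 189   6  22 123] [325.561  199.7154]
[341 206   5  10  27] [342.8148 210.4444]
```

View pics/crop1.png

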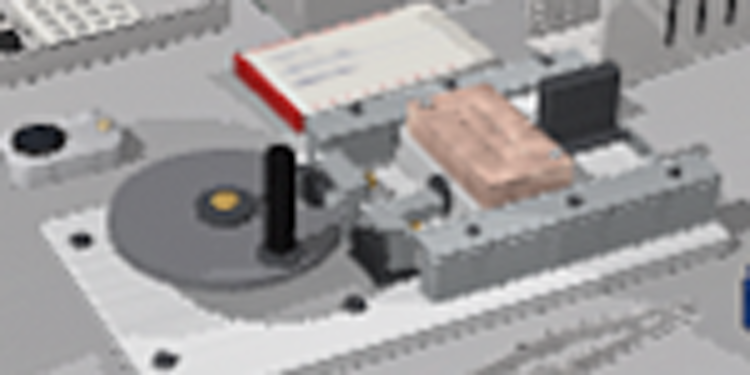

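The second view confirms it: upright post, disc mouth toward the sled, and a free rear end on the fin. Both views fit the given sizes. The cam axis is at about (0.538,-0.0575), the dock +x yaw is about 87.4°, and the pin is about 48 mm from the axis. I'll push the fin's rear end with closed fingers.

Call:
drive_tool(
  commands=[
    [[0,0,-2.2],[39.8,-18.4,0],-1],
    [[0,0,-2.2],[39.8,-18.4,0],-1],
    [[0,0,-2.2],[39.8,-18.4,0],-1],
    [[0,0,-2.2],[39.8,-18.4,0],-1],
    [[0,0,-2.2],[39.8,-18.4,0],-1],
    [[0,0,-2.2],[39.8,-18.4,0],-1],
    [[0,0,-2.2],[39.8,-18.4,0],-1],
    [[0,0,-2.2],[39.8,-18.4,0],-1],
    [[0,0,-2.2],[39.8,-18.4,0],-1],
    [[0,0,-2.2],[39.8,-18.4,0],-1],
    [[0,0,-2.2],[39.8,-18.4,0],-1],
    [[0,0,-2.2],[39.8,-18.4,0],-1],
    [[0,0,-2.2],[39.8,-18.4,0],-1],
    [[0,0,-2.2],[39.8,-18.4,0],-1],
    [[0,0,-2.2],[39.8,-18.4,0],-1],
    [[0,0,-2.2],[39.8,-18.4,0],-1],
    [[0,0,-2.2],[39.8,-18.4,0],-1],
    [[0,0,-2.2],[39.8,-18.4,0],-1],
    [[0,0,-2.2],[39.8,-18.4,0],-1],
  ],
  newtons=40,
)

```text
clock: 1.68
position: [0.5263, -0.2749, 0.2262]
ee_rot: [-0.902, -3.008, -0.0]
force: [0.3, -0.9, 0.6]
width: 0.004
gripper_force: 0.0
```

```bash
cat >> h.py <<'E'
np.set_printoptions(precision=4,suppress=True)
AX=np.array([.538,-.0575])
def st(x=None,y=None,z=None,yaw=None):
    s=readout.observe(); p=np.array(s["position"]); R=Ro.from_rotvec(s["ee_rot"]).as_matrix()
    print("t",s["clock"],"p",p,"yaw_y",np.degrees(np.arctan2(R[1,1],R[0,1])),"tilt",R[:,2],"F",np.array(s["force"]),"M",np.array(s["ft_torque"]),"w",s["width"]*.092,"gf",s["gripper_force"],"j",np.array(s["joints"]))
    if x is not None:
        print("shift cm",R.T@(np.array([x,y,z])-p)*100,"turn",(np.arctan2(R[1,1],R[0,1])-np.radians(yaw)))
E
python3 -c "
from h import *
st(.5285,-.277,.12,87.4)"
```

```text
t 1.6833 p [ 0.5263 -0.2749  0.2262] yaw_y 56.62009326266163 tilt [-0.0008  0.0005 -1.    ] F [ 0.3013 -0.8947  0.5752] M [ 0.0648 -0.1168  0.0135] w 0.0003455017978006994 gf 0.0 j [ 0.7956  0.4519 -0.5801  1.6152  0.2644  1.1549  1.1419]
shift cm [-0.3056 -0.0543 10.6228] turn -0.5372107160233403
```

Call:
drive_tool(
  commands=[
    [[0,0,-0.54],[-0.3,0,3],-1],
    [[0,0,-0.54],[-0.3,0,6],-1],
    [[0,0,-0.54],[-0.3,0,9],-1],
    [[0,0,-0.54],[-0.3,0,10.6],-1],
    [[0,0,-0.54],[-0.3,0,10.6],-1],
    [[0,0,-0.54],[-0.3,0,14],-1],
    [[0,0,-0.54],[-0.3,0,16],-1],
    [[0,0,-0.54],[-0.3,0,18],-1],
    [[0,0,-0.54],[-0.3,0,18],-1],
    [[0,0,-0.54],[-0.3,0,18],-1],
  ],
)

```text
clock: 2.52
position: [0.5285, -0.2761, 0.046]
ee_rot: [-0.075, -3.138, -0.001]
force: [0.3, 0.3, -0.1]
width: 0.004
gripper_force: 0.0
```

```bash
python3 -c "
from h import *
st(.5285,-.25,.045,87.4)
cv2.imwrite('pics/s1.png',cv2.resize(cams.get_image('scene')[130:250,260:440],None,fx=4,fy=4,interpolation=cv2.INTER_CUBIC))"
```

```text
t 2.5167 p [ 0.5285 -0.2761  0.046 ] yaw_y 87.2694032635632 tilt [-0.0022  0.001  -1.    ] F [ 0.2582  0.2901 -0.0739] M [ 0.0932 -0.1766  0.0708] w 0.00036833851760087667 gf 0.0 j [ 0.8045  0.675  -0.6113  1.7857  0.5004  0.8435  1.4773]
shift cm [0.1201 2.6111 0.1059] turn -0.0022793430431815587
```

View pics/s1.png

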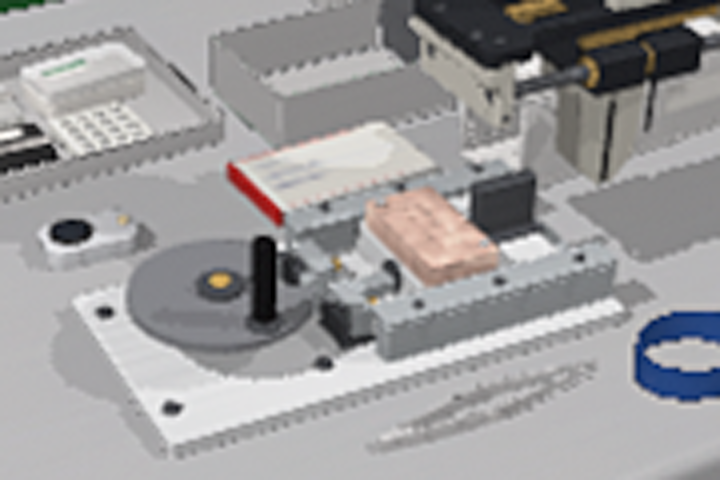

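The closed fingers, at about crop (595,130), stand behind the fin at (503,200) and are clear of it. Now I push along tool +y.

Call:
drive_tool(
  commands=[
    [[0,0,0],[0,0.4,0],-1],
    [[0,0,0],[0,0.8,0],-1],
    [[0,0,0],[0,1.2,0],-1],
    [[0,0,0],[0,1.5,0],-1],
    [[0,0,0],[0,1.8,0],-1],
    [[0,0,0],[0,2.1,0],-1],
    [[0,0,0],[0,2.4,0],-1],
    [[0,0,0],[0,2.7,0],-1],
    [[0,0,0],[0,3.0,0],-1],
    [[0,0,0],[0,3.0,0],-1],
  ],
)

```text
clock: 3.4
position: [0.5307, -0.2459, 0.0468]
ee_rot: [0.071, 3.141, 0.0]
force: [0.4, -0.2, 0.1]
width: 0.003
gripper_force: 0.6
```

```bash
cat >> h.py <<'E'
def pinfin(name):
    im=cams.get_image("top"); i=cams.camera_info("top"); cv2.imwrite(name,im)
    c=im[160:255,300:415].astype(int); m=((c[...,2]-c[...,0])>25).astype(np.uint8)
    n,l,s,ce=cv2.connectedComponentsWithStats(m); k=1+np.argmax(s[1:,4])
    print("copper",s[k],cast(i,[ce[k]+[300,160]],.046)[0])
E
python3 -c "
from h import *
st()
i=cams.camera_info('top');im=cv2.imread('pics/top0.png')
c=im[160:255,300:415].astype(int); m=((c[...,2]-c[...,0])>25).astype(np.uint8)
n,l,s,ce=cv2.connectedComponentsWithStats(m); k=1+np.argmax(s[1:,4]); print('start',s[k],cast(i,[ce[k]+[300,160]],.046)[0])
pinfin('pics/t2.png')"
```

```text
t 3.4 p [ 0.5307 -0.2459  0.0468] yaw_y 87.39885706266702 tilt [ 0.0001  0.     -1.    ] F [ 0.3661 -0.199   0.1104] M [-0.0871 -0.1334  0.0122] w 0.00031594983198155775 gf 0.5691539900726639 j [ 0.7628  0.659  -0.6142  1.8166  0.5005  0.826   1.4246]
start [ 54  27  21  37 697] [ 0.5303 -0.174   0.046 ]
copper [ 49  27  20  37 298] [ 0.5229 -0.1574  0.046 ]
```

Call:
drive_tool(
  commands=[
    [[0,0,0],[0,0.2,0],-1],
    [[0,0,0],[0,0.4,0],-1],
    [[0,0,0],[0,0.6,0],-1],
    [[0,0,0],[0,0.8,0],-1],
    [[0,0,0],[0,1.0,0],-1],
    [[0,0,0],[0,1.0,0],-1],
    [[0,0,0],[0,1.0,0],-1],
  ],
)

```text
clock: 4.03
position: [0.531, -0.236, 0.0467]
ee_rot: [-0.071, -3.141, -0.001]
force: [0.4, -1.3, 0.2]
width: 0.006
gripper_force: 0.0
```

Call:
drive_tool(
  commands=[
    [[0,0,0],[0,0.1,0],-1],
    [[0,0,0],[0,0.2,0],-1],
    [[0,0,0],[0,0.2,0],-1],
  ],
)

```text
clock: 4.28
position: [0.5311, -0.2344, 0.0467]
ee_rot: [-0.072, -3.141, 0.0]
force: [-0.3, -1.8, -0.3]
width: 0.002
gripper_force: 0.7
```

Call:
drive_tool(
  commands=[
    [[0,0,0],[0,0.1,0],-1],
    [[0,0,0],[0,0.2,0],-1],
    [[0,0,0],[0,0.2,0],-1],
  ],
)

```text
clock: 4.53
position: [0.5312, -0.2323, 0.0467]
ee_rot: [-0.072, -3.141, -0.0]
force: [-0.6, -1.2, -1.5]
width: 0.004
gripper_force: 0.8
```

Call:
drive_tool(
  commands=[
    [[0,0,0],[0,0.1,0],-1],
    [[0,0,0],[0,0.2,0],-1],
    [[0,0,0],[0,0.2,0],-1],
  ],
)

```text
clock: 4.78
position: [0.5314, -0.2315, 0.0469]
ee_rot: [0.073, 3.14, -0.002]
force: [0.2, -4.9, 1.1]
width: 0.002
gripper_force: 2.5
```

Call:
drive_tool(
  commands=[
    [[0,0,0],[0,0.1,0],-1],
    [[0,0,0],[0,0.2,0],-1],
    [[0,0,0],[0,0.2,0],-1],
  ],
)

```text
clock: 5.03
position: [0.5315, -0.2299, 0.047]
ee_rot: [0.074, 3.14, -0.003]
force: [-0.9, -6.1, 1.5]
width: 0.003
gripper_force: 3.0
```

```bash
python3 -c "
from h import *
st()
pinfin('pics/t3.png')
im=cv2.imread('pics/t3.png');cv2.imwrite('pics/t3c.png',cv2.resize(im[165:250,265:375],None,fx=6,fy=6,interpolation=cv2.INTER_CUBIC))"
```

```text
t 5.0333 p [ 0.5315 -0.2299  0.047 ] yaw_y 87.31360098015702 tilt [ 0.0003 -0.0018 -1.    ] F [-0.8801 -6.1172  1.5324] M [-1.1648 -0.076   0.0237] w 0.0002430509220985514 gf 2.988524059765041 j [ 0.7377  0.6507 -0.6137  1.8323  0.5012  0.8174  1.3924]
copper [ 36  30  25  34 277] [ 0.5216 -0.1418  0.046 ]
```

View pics/t3c.png

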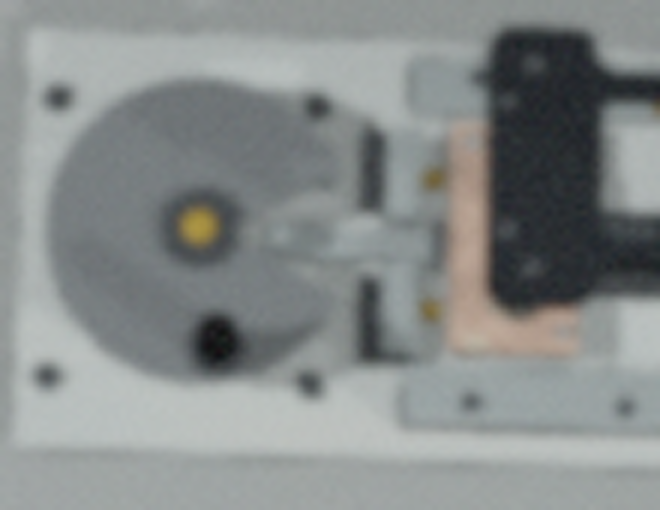

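The pin is at crop (285,235) and the hub at (198,227), about 25 mm apart. That puts it inside the open mouth, against the buffers at 6 N. Now I back off, lift and go over the post.

Call:
drive_tool(
  commands=[
    [[0,0,0],[0,0,0],-1],
    [[0,0,0],[0,-0.5,0],-1],
    [[0,0,0],[0,-1.5,0],-1],
    [[0,0,0],[0,-1.5,-3],-1],
    [[0,0,0],[0,-1.5,-6],-1],
    [[0,0,0],[0,-1.5,-8],-1],
    [[0,0,-0.05],[0,0,-8],-0.48],
    [[0,0,-0.05],[0,4,-8],-0.48],
    [[0,0,-0.1],[0,8,-8],-0.48],
    [[0,0,-0.15],[0,12,-8],-0.48],
    [[0,0,-0.17],[0,15,-8],-0.48],
    [[0,0,-0.17],[0,15,-8],-0.48],
    [[0,0,-0.17],[0,15,-8],-0.48],
  ],
)

```text
clock: 6.17
position: [0.5382, -0.0762, 0.1266]
ee_rot: [0.203, -3.135, -0.002]
force: [0.0, -0.5, -0.4]
width: 0.259
gripper_force: 0.0
```

```bash
python3 -c "
from h import *
st(.502,-.062,.05,97)
i=cams.camera_info('wrist');im=cams.get_image('wrist')
print(proj(i,[[.502,-.062,.086],[.538,-.0575,.041]]))
cv2.imwrite('pics/w1.png',im)"
```

```text
t 6.1667 p [ 0.5382 -0.0762  0.1266] yaw_y 97.40602663920997 tilt [-0.0002  0.001  -1.    ] F [ 0.0433 -0.55   -0.3524] M [-0.0157 -0.1399  0.0304] w 0.023782492820133134 gf 0.0 j [ 0.5778  0.5236 -0.744   1.847   0.4315  0.9394  1.3395]
shift cm [3.4026 1.8669 7.6587] turn 0.007086501705021009
[[351.8243 176.4271]
 [345.1095 211.5476]]
```

View pics/w1.png

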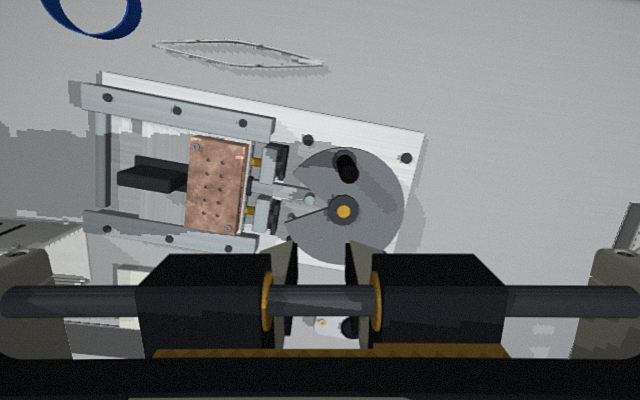

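The wrist picture shows the hub at (343,211), the post from about (345,157) to its top at (348,175), and the pin at about (309,199), inside the mouth. I'll refine the post position from the wrist view.

```bash
python3 -c "
from h import *
i=cams.camera_info('wrist')
im=cv2.imread('pics/w1.png')[140:195,325:375].max(2)
n,l,s,ce=cv2.connectedComponentsWithStats((im<45).astype(np.uint8));k=1+np.argmax(s[1:,4]);print(s[k]+[325,140,0,0,0],ce[k]+[325,140])
top=[ce[k][0]+325+1, s[k][1]+s[k][3]+140-8]
print(top,cast(i,[top],.086),'hub',cast(i,[[343.5,211.5]],.041),'mid',cast(i,[ce[k]+[325,140]],.064),'pin',cast(i,[[309,199]],.034))
"
```

```text
[334 155  25  29 478] [346.6213 168.5732]
[np.float64(347.62133891213387), np.int32(176)] [[ 0.5019 -0.0666  0.086 ]] hub [[ 0.538 -0.061  0.041]] mid [[ 0.5015 -0.0657  0.064 ]] pin [[ 0.5335 -0.0877  0.034 ]]
```

Call:
drive_tool(
  commands=[
    [[0,0,0],[2,1,0],-0.48],
    [[0,0,0],[3.4,1.7,0],-0.48],
    [[0,0,0],[3.4,1.7,0.5],-0.48],
    [[0,0,0],[3.4,1.7,2.5],-0.48],
    [[0,0,0],[3.4,1.7,4.5],-0.48],
    [[0,0,0],[3.4,1.7,6.5],-0.48],
    [[0,0,0],[3.4,1.7,7.6],-0.48],
    [[0,0,0],[3.4,1.7,7.6],-0.48],
    [[0,0,0],[3.4,1.7,7.6],-0.48],
  ],
)

```text
clock: 6.97
position: [0.5024, -0.0666, 0.0504]
ee_rot: [0.193, -3.135, -0.0]
force: [1.3, 0.6, 0.2]
width: 0.259
gripper_force: 0.0
```

```bash
python3 -c "
from h import *
st(.502,-.064,.05,97.4)"
```

```text
t 6.9667 p [ 0.5024 -0.0666  0.0504] yaw_y 97.06381481062459 tilt [-0.0011  0.0001 -1.    ] F [1.3263 0.5853 0.195 ] M [ 0.1253 -0.1563 -0.023 ] w 0.023873221445810347 gf 0.0 j [ 0.5279  0.574  -0.6827  2.002   0.5275  0.7479  1.2188]
shift cm [0.0048 0.2654 0.0439] turn -0.0058675384510418205
```

```bash
cat >> h.py <<'E'
AX=np.array([.538,-.059])
def arc(angles,lead=.003,z=.05):
    s=readout.observe(); p=np.array(s["position"]); R=Ro.from_rotvec(s["ee_rot"]).as_matrix(); y0=np.arctan2(R[1,1],R[0,1])
    for a in angles:
        th=np.radians(187)-a; e=np.array([np.cos(th),np.sin(th)]); t=np.array([e[1],-e[0]])
        q=np.r_[AX+.036*e+lead*t,z]
        turn=(y0-(th-np.pi/2)+np.pi)%(2*np.pi)-np.pi
        print(f"a={a:.2f} [[0,0,{turn:.2f}],",(R.T@(q-p)*100).round(2)[:3])
def tau():
    s=readout.observe(); p=np.array(s["position"]); R=Ro.from_rotvec(s["ee_rot"]).as_matrix()
    th=np.arctan2(*(p[:2]-AX)[::-1]); F=np.array(s["force"]); e=np.array([np.cos(th),np.sin(th)]);t=np.array([e[1],-e[0]])
    print("a(tcp)",(np.radians(187)-th)%(2*np.pi),"r",np.hypot(*(p[:2]-AX)),"F tan",-F[:2]@t,"F rad",F[:2]@e,"Mz",s["ft_torque"][2],"z",p[2],"t",s["clock"])
E
python3 -c "
from h import *
arc(np.arange(0,1.81,.1))"
```

```text
a=0.00 [[0,0,0.00], [-0.03  0.62  0.04]
a=0.10 [[0,0,0.10], [-0.08  0.98  0.04]
a=0.20 [[0,0,0.20], [-0.16  1.33  0.04]
a=0.30 [[0,0,0.30], [-0.28  1.67  0.04]
a=0.40 [[0,0,0.40], [-0.43  2.    0.04]
a=0.50 [[0,0,0.50], [-0.62  2.31  0.04]
a=0.60 [[0,0,0.60], [-0.83  2.6   0.04]
a=0.70 [[0,0,0.70], [-1.07  2.87  0.04]
a=0.80 [[0,0,0.80], [-1.34  3.11  0.04]
a=0.90 [[0,0,0.90], [-1.63  3.33  0.04]
a=1.00 [[0,0,1.00], [-1.94  3.51  0.04]
a=1.10 [[0,0,1.10], [-2.27  3.66  0.04]
a=1.20 [[0,0,1.20], [-2.61  3.78  0.04]
a=1.30 [[0,0,1.30], [-2.96  3.87  0.04]
a=1.40 [[0,0,1.40], [-3.32  3.92  0.04]
a=1.50 [[0,0,1.50], [-3.68  3.93  0.04]
a=1.60 [[0,0,1.60], [-4.04  3.91  0.04]
a=1.70 [[0,0,1.70], [-4.39  3.85  0.04]
a=1.80 [[0,0,1.80], [-4.74  3.76  0.04]
```

Call:
drive_tool(
  commands=[
    [[0,0,0],[0,0.3,0],-0.6],
    [[0,0,0],[0,0.6,0],-0.6],
    [[0,0,0.05],[-0.06,0.8,0],-0.6],
    [[0,0,0.1],[-0.08,1.0,0],-0.6],
    [[0,0,0.15],[-0.12,1.15,0],-0.6],
    [[0,0,0.2],[-0.16,1.33,0],-0.6],
    [[0,0,0.25],[-0.22,1.5,0],-0.6],
    [[0,0,0.3],[-0.28,1.67,0],-0.6],
    [[0,0,0.35],[-0.35,1.84,0],-0.6],
    [[0,0,0.4],[-0.43,2.0,0],-0.6],
  ],
  newtons=40,
)

```text
clock: 7.8
position: [0.505, -0.0461, 0.0517]
ee_rot: [0.436, 3.109, -0.001]
force: [-0.0, -2.2, 0.1]
width: 0.198
gripper_force: 1.5
```

```bash
python3 -c "
from h import *
st();tau()
arc(np.arange(.5,2.01,.1))"
```

```text
t 7.8 p [ 0.505  -0.0461  0.0517] yaw_y 74.02763030919365 tilt [ 0.0018 -0.0012 -1.    ] F [-0.026  -2.1741  0.1094] M [-0.5943 -0.2447 -0.0401] w 0.018256911378950857 gf 1.4870432764291763 j [ 0.4149  0.5428 -0.5792  2.0087  0.4483  0.7147  0.8486]
a(tcp) 0.4933536413678734 r 0.035447895129550974 F tan 2.035525108527742 F rad -0.7643428802818056 Mz -0.04008556607426927 z 0.05170946605523684 t 7.8
a=0.50 [[0,0,0.10], [0.02 0.33 0.17]
a=0.60 [[0,0,0.20], [-0.06  0.68  0.17]
a=0.70 [[0,0,0.30], [-0.18  1.02  0.17]
a=0.80 [[0,0,0.40], [-0.33  1.35  0.17]
a=0.90 [[0,0,0.50], [-0.51  1.66  0.17]
a=1.00 [[0,0,0.60], [-0.73  1.95  0.17]
a=1.10 [[0,0,0.70], [-0.97  2.22  0.17]
a=1.20 [[0,0,0.80], [-1.23  2.46  0.17]
a=1.30 [[0,0,0.90], [-1.52  2.68  0.17]
a=1.40 [[0,0,1.00], [-1.83  2.86  0.17]
a=1.50 [[0,0,1.10], [-2.16  3.02  0.17]
a=1.60 [[0,0,1.20], [-2.5   3.14  0.17]
a=1.70 [[0,0,1.30], [-2.85  3.22  0.17]
a=1.80 [[0,0,1.40], [-3.21  3.27  0.18]
a=1.90 [[0,0,1.50], [-3.57  3.29  0.18]
a=2.00 [[0,0,1.60], [-3.93  3.26  0.18]
```

Call:
drive_tool(
  commands=[
    [[0,0,0.05],[0.02,0.17,0.1],-0.6],
    [[0,0,0.1],[0.02,0.33,0.1],-0.6],
    [[0,0,0.15],[-0.02,0.5,0.1],-0.6],
    [[0,0,0.2],[-0.06,0.68,0.1],-0.6],
    [[0,0,0.25],[-0.12,0.85,0.1],-0.6],
    [[0,0,0.3],[-0.18,1.02,0.1],-0.6],
    [[0,0,0.35],[-0.25,1.19,0.1],-0.6],
    [[0,0,0.4],[-0.33,1.35,0.1],-0.6],
    [[0,0,0.45],[-0.42,1.5,0.1],-0.6],
    [[0,0,0.5],[-0.51,1.66,0.1],-0.6],
    [[0,0,0.55],[-0.62,1.81,0.1],-0.6],
    [[0,0,0.6],[-0.73,1.95,0.1],-0.6],
    [[0,0,0.65],[-0.85,2.09,0.1],-0.6],
    [[0,0,0.7],[-0.97,2.22,0.1],-0.6],
    [[0,0,0.75],[-1.1,2.34,0.1],-0.6],
    [[0,0,0.8],[-1.23,2.46,0.1],-0.6],
  ],
)

```text
clock: 9.13
position: [0.5226, -0.0257, 0.0505]
ee_rot: [1.613, 2.695, -0.001]
force: [-1.5, -2.8, 0.4]
width: 0.203
gripper_force: 1.6
```

```bash
python3 -c "
from h import *
st();tau()
cv2.imwrite('pics/t4.png',cv2.resize(cams.get_image('top')[150:255,250:400],None,fx=5,fy=5,interpolation=cv2.INTER_CUBIC))
arc(np.arange(1.2,2.11,.05))"
```

```text
t 9.1333 p [ 0.5226 -0.0257  0.0505] yaw_y 28.204904565796955 tilt [ 0.     -0.0009 -1.    ] F [-1.4868 -2.8463  0.3641] M [-0.6225  0.2861  0.0081] w 0.018631054813859918 gf 1.6316836327314377 j [ 0.2162  0.5234 -0.3638  1.9821  0.2863  0.6852  0.1657]
a(tcp) 1.2590136231538618 r 0.03671323946186109 F tan 2.5456883545157436 F rad -1.9573099265962834 Mz 0.008104350920211894 z 0.050465245948497245 t 9.1333
a=1.20 [[0,0,-0.00], [-0.08  0.04  0.05]
a=1.25 [[0,0,0.05], [-0.1   0.22  0.05]
a=1.30 [[0,0,0.10], [-0.13  0.4   0.05]
a=1.35 [[0,0,0.15], [-0.16  0.57  0.05]
a=1.40 [[0,0,0.20], [-0.21  0.75  0.05]
a=1.45 [[0,0,0.25], [-0.26  0.92  0.05]
a=1.50 [[0,0,0.30], [-0.33  1.09  0.05]
a=1.55 [[0,0,0.35], [-0.4   1.26  0.05]
a=1.60 [[0,0,0.40], [-0.48  1.42  0.05]
a=1.65 [[0,0,0.45], [-0.56  1.58  0.05]
a=1.70 [[0,0,0.50], [-0.66  1.73  0.05]
a=1.75 [[0,0,0.55], [-0.76  1.88  0.05]
a=1.80 [[0,0,0.60], [-0.87  2.02  0.05]
a=1.85 [[0,0,0.65], [-0.99  2.16  0.05]
a=1.90 [[0,0,0.70], [-1.11  2.29  0.05]
a=1.95 [[0,0,0.75], [-1.24  2.42  0.05]
a=2.00 [[0,0,0.80], [-1.38  2.53  0.05]
a=2.05 [[0,0,0.85], [-1.52  2.65  0.05]
a=2.10 [[0,0,0.90], [-1.67  2.75  0.05]
```

View pics/t4.png

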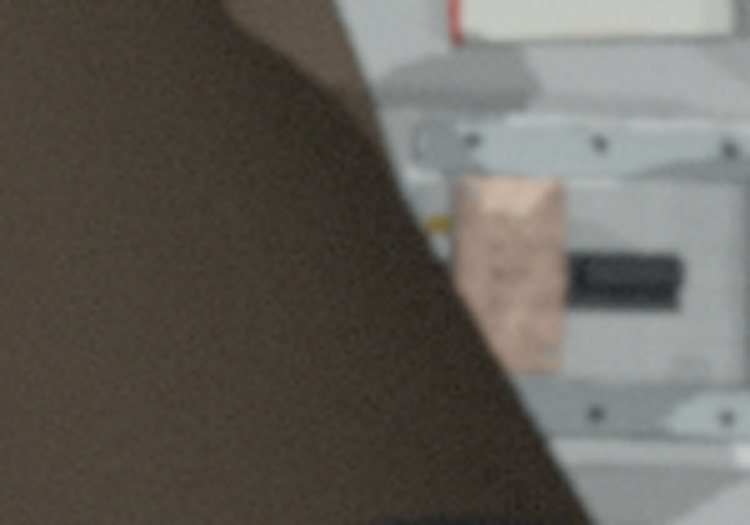

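The arm hides the cam. The copper edge, at crop x≈458, has sprung back only 1–2 mm, so the hook should catch the pin. I carry on turning.

Call:
drive_tool(
  commands=[
    [[0,0,0.05],[-0.1,0.22,0],-0.6],
    [[0,0,0.1],[-0.13,0.4,0],-0.6],
    [[0,0,0.15],[-0.16,0.57,0],-0.6],
    [[0,0,0.2],[-0.21,0.75,0],-0.6],
    [[0,0,0.25],[-0.26,0.92,0],-0.6],
    [[0,0,0.3],[-0.33,1.09,0],-0.6],
    [[0,0,0.35],[-0.4,1.26,0],-0.6],
    [[0,0,0.4],[-0.48,1.42,0],-0.6],
    [[0,0,0.45],[-0.56,1.58,0],-0.6],
    [[0,0,0.5],[-0.66,1.73,0],-0.6],
    [[0,0,0.55],[-0.76,1.88,0],-0.6],
    [[0,0,0.6],[-0.87,2.02,0],-0.6],
    [[0,0,0.65],[-0.99,2.16,0],-0.6],
  ],
)

```text
clock: 10.27
position: [0.5445, -0.0239, 0.0498]
ee_rot: [-2.386, -2.04, 0.004]
force: [-7.2, -3.0, 1.6]
width: 0.199
gripper_force: 3.0
```

```bash
python3 -c "
from h import *
tau()
arc(np.arange(1.85,2.3,.03))"
```

```text
a(tcp) 1.8756212205269627 r 0.03567925553243686 F tan 6.550824682989123 F rad -4.2713759162217775 Mz 0.03356603535820669 z 0.04979974685509657 t 10.2667
a=1.85 [[0,0,0.00], [ 0.03  0.21 -0.02]
a=1.88 [[0,0,0.03], [ 0.02  0.32 -0.02]
a=1.91 [[0,0,0.06], [ 0.01  0.42 -0.02]
a=1.94 [[0,0,0.09], [-0.01  0.53 -0.02]
a=1.97 [[0,0,0.12], [-0.03  0.64 -0.02]
a=2.00 [[0,0,0.15], [-0.05  0.74 -0.02]
a=2.03 [[0,0,0.18], [-0.08  0.85 -0.02]
a=2.06 [[0,0,0.21], [-0.11  0.95 -0.02]
a=2.09 [[0,0,0.24], [-0.14  1.06 -0.02]
a=2.12 [[0,0,0.27], [-0.18  1.16 -0.02]
a=2.15 [[0,0,0.30], [-0.22  1.26 -0.02]
a=2.18 [[0,0,0.33], [-0.26  1.36 -0.02]
a=2.21 [[0,0,0.36], [-0.3   1.46 -0.02]
a=2.24 [[0,0,0.39], [-0.35  1.55 -0.02]
a=2.27 [[0,0,0.42], [-0.4   1.65 -0.02]
```

```bash
cat >> h.py <<'E'
def post(n=4):
    s=readout.observe(); p=np.array(s["position"])[:2]; R=Ro.from_rotvec(s["ee_rot"]).as_matrix()
    xt,yt=R[:2,0],R[:2,1]; F=-np.array(s["force"])[:2]; w=s["width"]*.092
    q=p-(w/2-.006)*yt-AX; b=q@xt; sx=-b+np.sqrt(b*b-q@q+.036**2); P=q+sx*xt; C=P-.006*yt
    print("cam",(np.radians(187.4)-np.arctan2(P[1],P[0]))%(2*np.pi),"slide mm",sx*1e3,"Ftan eq",-(C[0]*F[1]-C[1]*F[0])/.036,"Fy tool",F@yt,"Fx",F@xt,"t",s["clock"],"j7",s["joints"][6])
E
python3 -c "
from h import *
post()"
```

```text
cam 1.7951314809410006 slide mm 0.2664995671383674 Ftan eq 7.581595428986172 Fy tool 6.661826758961061 Fx 4.096019344447238 t 10.2667 j7 -0.3505639367108386
```

Call:
drive_tool(
  commands=[
    [[0,0,0.03],[0.02,0.32,0],-0.6],
    [[0,0,0.06],[0.01,0.42,0],-0.6],
    [[0,0,0.09],[-0.01,0.53,0],-0.6],
    [[0,0,0.12],[-0.03,0.64,0],-0.6],
    [[0,0,0.15],[-0.05,0.74,0],-0.6],
    [[0,0,0.18],[-0.08,0.85,0],-0.6],
  ],
)

```text
clock: 10.77
position: [0.5525, -0.0256, 0.0497]
ee_rot: [-2.559, -1.819, 0.005]
force: [-6.5, -0.8, 0.1]
width: 0.199
gripper_force: 2.8
```

```bash
python3 -c "
from h import *
post();tau()
arc(np.arange(2.0,2.3,.03))"
```

```text
cam 2.023693606376163 slide mm -0.32324266377873473 Ftan eq 6.368494766752639 Fy tool 5.8610184404758625 Fx 2.8567642134313354 t 10.7667 j7 -0.48760794223804566
a(tcp) 2.103841558660406 r 0.0364262955833618 F tan 5.627088685026132 F rad -3.2937932796998797 Mz 0.013970433992056035 z 0.04969970887844548 t 10.7667
a=2.00 [[0,0,-0.03], [-0.03 -0.08 -0.03]
a=2.03 [[0,0,0.00], [-0.03  0.03 -0.03]
a=2.06 [[0,0,0.03], [-0.04  0.14 -0.03]
a=2.09 [[0,0,0.06], [-0.06  0.25 -0.03]
a=2.12 [[0,0,0.09], [-0.08  0.35 -0.03]
a=2.15 [[0,0,0.12], [-0.1   0.46 -0.03]
a=2.18 [[0,0,0.15], [-0.12  0.57 -0.03]
a=2.21 [[0,0,0.18], [-0.15  0.67 -0.03]
a=2.24 [[0,0,0.21], [-0.18  0.77 -0.03]
a=2.27 [[0,0,0.24], [-0.21  0.88 -0.03]
```

Call:
drive_tool(
  commands=[
    [[0,0,0.03],[-0.01,0.11,0],-0.6],
    [[0,0,0.06],[-0.02,0.22,0],-0.6],
    [[0,0,0.09],[-0.03,0.32,0],-0.6],
    [[0,0,0.12],[-0.05,0.43,0],-0.6],
  ],
)

```text
clock: 11.1
position: [0.5564, -0.0272, 0.0496]
ee_rot: [-2.663, -1.662, 0.005]
force: [-7.0, 0.2, 0.1]
width: 0.199
gripper_force: 2.8
```

Call:
drive_tool(
  commands=[
    [[0,0,0.03],[-0.01,0.11,0],-0.6],
    [[0,0,0.06],[-0.02,0.22,0],-0.6],
    [[0,0,0.09],[-0.03,0.32,0],-0.6],
  ],
)

```text
clock: 11.35
position: [0.5592, -0.0287, 0.0496]
ee_rot: [-2.735, -1.541, 0.005]
force: [-5.7, 0.6, 0.2]
width: 0.201
gripper_force: 2.8
```

```bash
python3 -c "
from h import *
post();tau()
arc(np.arange(2.2,2.5,.03))"
```

```text
cam 2.22226471638596 slide mm -0.9122450139407365 Ftan eq 5.658548221960592 Fy tool 5.200232037048653 Fx 2.4325565199269947 t 11.35 j7 -0.6470100893043166
a(tcp) 2.3031237683819015 r 0.036982825199804455 F tan 5.0296696017384575 F rad -2.768146096921927 Mz 0.017093716665344056 z 0.04964852005333435 t 11.35
a=2.20 [[0,0,-0.04], [-0.08 -0.08 -0.03]
a=2.23 [[0,0,-0.01], [-0.09  0.03 -0.04]
a=2.26 [[0,0,0.02], [-0.1   0.14 -0.04]
a=2.29 [[0,0,0.05], [-0.11  0.25 -0.04]
a=2.32 [[0,0,0.08], [-0.13  0.35 -0.04]
a=2.35 [[0,0,0.11], [-0.15  0.46 -0.04]
a=2.38 [[0,0,0.14], [-0.17  0.57 -0.04]
a=2.41 [[0,0,0.17], [-0.2   0.67 -0.04]
a=2.44 [[0,0,0.20], [-0.22  0.78 -0.04]
a=2.47 [[0,0,0.23], [-0.26  0.88 -0.04]
```

Call:
drive_tool(
  commands=[
    [[0,0,0.03],[-0.03,0.11,0],-0.6],
    [[0,0,0.06],[-0.06,0.21,0],-0.6],
    [[0,0,0.09],[-0.08,0.32,0],-0.6],
  ],
)

```text
clock: 11.6
position: [0.5616, -0.0307, 0.0497]
ee_rot: [-2.801, -1.417, 0.004]
force: [-5.5, 1.4, -0.5]
width: 0.198
gripper_force: 2.8
```

Call:
drive_tool(
  commands=[
    [[0,0,0.03],[-0.01,0.11,0],-0.6],
    [[0,0,0.06],[-0.02,0.22,0],-0.6],
    [[0,0,0.09],[-0.04,0.32,0],-0.6],
  ],
)

```text
clock: 11.85
position: [0.5639, -0.0328, 0.0496]
ee_rot: [-2.862, -1.289, 0.004]
force: [-5.3, 1.9, -0.1]
width: 0.198
gripper_force: 2.8
```

```bash
python3 -c "
from h import *
post();tau();pinfin('pics/t5.png')
arc(np.arange(2.4,2.6,.03))"
```

```text
cam 2.39481957818831 slide mm -0.8499098996136573 Ftan eq 5.6560417955572 Fy tool 5.236028518302126 Fx 2.154810503909438 t 11.85 j7 -0.7809937950868396
a(tcp) 2.472530236249275 r 0.03689109637303103 F tan 5.108684772062116 F rad -2.44151786287291 Mz 0.0678569061995044 z 0.0496320747103786 t 11.85
copper [ 37  26  22  38 717] [ 0.5307 -0.1465  0.046 ]
a=2.40 [[0,0,-0.02], [-0.09  0.01 -0.03]
a=2.43 [[0,0,0.01], [-0.1   0.12 -0.04]
a=2.46 [[0,0,0.04], [-0.11  0.23 -0.04]
a=2.49 [[0,0,0.07], [-0.12  0.33 -0.04]
a=2.52 [[0,0,0.10], [-0.14  0.44 -0.04]
a=2.55 [[0,0,0.13], [-0.16  0.55 -0.04]
a=2.58 [[0,0,0.16], [-0.19  0.65 -0.04]
```

Call:
drive_tool(
  commands=[
    [[0,0,0.03],[-0.03,0.11,0],-0.6],
    [[0,0,0.06],[-0.05,0.21,0],-0.6],
    [[0,0,0.08],[-0.07,0.28,0],-0.6],
  ],
)

```text
clock: 12.15
position: [0.5658, -0.0348, 0.0497]
ee_rot: [-2.911, -1.174, 0.004]
force: [-4.5, 2.9, -0.5]
width: 0.202
gripper_force: 2.7
```

```bash
python3 -c "
from h import *
post();tau()"
```

```text
cam 2.465449920203162 slide mm -0.830582006516374 Ftan eq 5.47339847994548 Fy tool 5.229388708899462 Fx 1.2077446910857843 t 12.15 j7 -0.8401027665820402
a(tcp) 2.54906496769488 r 0.036853653336113755 F tan 5.15954232030138 F rad -1.4780461159279978 Mz -0.034808014375521994 z 0.04966823693803932 t 12.15
```

Call:
drive_tool(
  commands=[
    [[0,0,0.03],[-0.01,0.11,0],-0.6],
    [[0,0,0.06],[-0.03,0.22,0],-0.6],
    [[0,0,0.08],[-0.04,0.29,0],-0.6],
  ],
)

```text
clock: 12.4
position: [0.5675, -0.0371, 0.0497]
ee_rot: [-2.956, -1.057, 0.004]
force: [-5.1, 1.7, 0.1]
width: 0.196
gripper_force: 2.8
```

```bash
python3 -c "
from h import *
post();tau()"
```

```text
cam 2.5484659342955363 slide mm -0.7408235383893 Ftan eq 5.130076747810353 Fy tool 4.545439319897049 Fx 2.9060685805528323 t 12.4 j7 -0.8990862842039646
a(tcp) 2.6247056832427145 r 0.036760006759884174 F tan 4.401643732327155 F rad -3.1196424829931564 Mz 0.04212859104885468 z 0.04965689930225552 t 12.4
```

Call:
drive_tool(
  commands=[
    [[0,0,0.03],[-0.03,0.11,0],-0.6],
    [[0,0,0.06],[-0.05,0.21,0],-0.6],
    [[0,0,0.08],[-0.07,0.28,0],-0.6],
  ],
)

```text
clock: 12.65
position: [0.569, -0.0394, 0.0497]
ee_rot: [-2.995, -0.938, 0.003]
force: [-4.4, 3.7, -1.5]
width: 0.2
gripper_force: 2.8
```

```bash
python3 -c "
from h import *
post();tau()"
```

```text
cam 2.617923742164554 slide mm -0.664925318888794 Ftan eq 5.8470856137057226 Fy tool 5.534512830152859 Fx 1.4981941674708548 t 12.65 j7 -0.9576449008527216
a(tcp) 2.6995055495183635 r 0.0366605573334555 F tan 5.465505216260536 F rad -1.7332245965580855 Mz -0.015817611048258913 z 0.04967780666773157 t 12.65
```

Call:
drive_tool(
  commands=[
    [[0,0,0.03],[-0.02,0.11,0],-0.6],
    [[0,0,0.06],[-0.04,0.22,0],-0.6],
    [[0,0,0.08],[-0.05,0.29,0],-0.6],
  ],
)

```text
clock: 12.9
position: [0.5704, -0.0419, 0.0497]
ee_rot: [-3.03, -0.818, 0.003]
force: [-5.1, 3.7, -0.9]
width: 0.203
gripper_force: 2.8
```

```bash
python3 -c "
from h import *
post();tau()"
```

```text
cam 2.6926684518941375 slide mm -0.6150636774811952 Ftan eq 6.331195280208253 Fy tool 5.7868490243597925 Fx 2.5361981421626787 t 12.9 j7 -1.0160773631233542
a(tcp) 2.777461679811047 r 0.03659890131354629 F tan 5.678496375536849 F rad -2.77039078436243 Mz 0.02121985471258755 z 0.04968915500420514 t 12.9
```

Call:
drive_tool(
  commands=[
    [[0,0,0.03],[-0.02,0.11,0],-0.6],
    [[0,0,0.05],[-0.04,0.18,0],-0.6],
    [[0,0,0.06],[-0.05,0.22,0],-0.6],
  ],
)

```text
clock: 13.15
position: [0.5712, -0.0438, 0.0497]
ee_rot: [-3.053, -0.727, 0.003]
force: [-3.7, 4.6, -1.3]
width: 0.202
gripper_force: 2.9
```

```bash
python3 -c "
from h import *
post();tau()"
```

```text
cam 2.74956954851004 slide mm -0.535995331345171 Ftan eq 6.031732151698785 Fy tool 5.76755445628841 Fx 1.237720740800237 t 13.15 j7 -1.0592869943903045
a(tcp) 2.8330400392249366 r 0.03650968452633054 F tan 5.717800559579715 F rad -1.4504491622683908 Mz -0.025434506466978948 z 0.049667868028402506 t 13.15
```

Call:
drive_tool(
  commands=[
    [[0,0,0.03],[-0.02,0.11,0],-0.6],
    [[0,0,0.05],[-0.03,0.18,0],-0.6],
    [[0,0,0.06],[-0.04,0.22,0],-0.6],
  ],
)

```text
clock: 13.4
position: [0.572, -0.0458, 0.0497]
ee_rot: [-3.074, -0.636, 0.002]
force: [-3.8, 4.2, -2.9]
width: 0.201
gripper_force: 2.8
```

```bash
python3 -c "
from h import *
post();tau()"
```

```text
cam 2.8098002933594324 slide mm -0.5378640730339945 Ftan eq 5.7586673158659405 Fy tool 5.376934700894477 Fx 1.771498833721747 t 13.4 j7 -1.1028745484480924
a(tcp) 2.8928445298488 r 0.03651199027023302 F tan 5.307911140984175 F rad -1.9687712781174187 Mz 0.04944932448577145 z 0.04971402646926122 t 13.4
```

Call:
drive_tool(
  commands=[
    [[0,0,0.03],[-0.02,0.11,0],-0.6],
    [[0,0,0.06],[-0.04,0.22,0],-0.6],
    [[0,0,0.07],[-0.05,0.25,0],-0.6],
  ],
)

```text
clock: 13.65
position: [0.5728, -0.0481, 0.0497]
ee_rot: [-3.094, -0.527, 0.002]
force: [-1.7, 4.9, -2.5]
width: 0.199
gripper_force: 3.0
```

```bash
python3 -c "
from h import *
post();tau()"
```

```text
cam 2.8789896331231764 slide mm -0.4967926381591256 Ftan eq 5.121299023829026 Fy tool 5.140902717467507 Fx -0.05455631279351738 t 13.65 j7 -1.1540608830368577
a(tcp) 2.9590757483572 r 0.03646328178579238 F tan 5.1399585184864565 F rad -0.11386728559438378 Mz 0.001898916691756427 z 0.04969814077578272 t 13.65
```

Call:
drive_tool(
  commands=[
    [[0,0,0.03],[-0.01,0.11,0],-0.6],
    [[0,0,0.06],[-0.03,0.22,0],-0.6],
    [[0,0,0.07],[-0.04,0.25,0],-0.6],
  ],
)

```text
clock: 13.9
position: [0.5732, -0.0501, 0.0497]
ee_rot: [-3.11, -0.419, 0.002]
force: [-2.7, 6.7, -2.9]
width: 0.199
gripper_force: 3.5
```

```bash
python3 -c "
from h import *
post();tau()"
```

```text
cam 2.9368218291295074 slide mm -0.39936420322238264 Ftan eq 7.325259507398686 Fy tool 7.138764930257527 Fx 0.8679737529469439 t 13.9 j7 -1.2048781896955267
a(tcp) 3.0176314893944265 r 0.03632896822956929 F tan 7.118411240090945 F rad -1.02189392511221 Mz 0.05176875512333329 z 0.049708462110625753 t 13.9
```

Call:
drive_tool(
  commands=[
    [[0,0,0.02],[-0.01,0.07,0],-0.6],
    [[0,0,0.04],[-0.02,0.15,0],-0.6],
    [[0,0,0.04],[-0.02,0.15,0],-0.6],
  ],
)

```text
clock: 14.15
position: [0.5735, -0.0514, 0.0497]
ee_rot: [-3.118, -0.358, 0.002]
force: [-2.1, 6.2, -2.7]
width: 0.197
gripper_force: 3.4
```

```bash
python3 -c "
from h import *
post();tau()"
```

```text
cam 2.976190258819451 slide mm -0.3969067512599317 Ftan eq 6.668288014464479 Fy tool 6.533039853273797 Fx 0.6422078015612189 t 14.15 j7 -1.2333603086248959
a(tcp) 3.053810846627381 r 0.03632432586086529 F tan 6.520131112947068 F rad -0.7625960543608754 Mz -0.017112441122715656 z 0.04972499602515755 t 14.15
```

Call:
drive_tool(
  commands=[
    [[0,0,0.02],[-0.01,0.07,0],-0.6],
    [[0,0,0.04],[-0.02,0.15,0],-0.6],
    [[0,0,0.04],[-0.02,0.15,0],-0.6],
  ],
)

```text
clock: 14.4
position: [0.5737, -0.0527, 0.0497]
ee_rot: [-3.124, -0.295, 0.002]
force: [-2.3, 7.9, -2.9]
width: 0.198
gripper_force: 3.8
```

```bash
python3 -c "
from h import *
post();tau()"
```

```text
cam 3.0093776462973527 slide mm -0.3246129303395018 Ftan eq 8.319231104827052 Fy tool 8.161107399379603 Fx 0.7505163748824445 t 14.4 j7 -1.2621750281026944
a(tcp) 3.088741318910654 r 0.03623268171908746 F tan 8.150229916130241 F rad -0.8612769054044193 Mz -0.007806152354153766 z 0.04970219821594339 t 14.4
```

Call:
drive_tool(
  commands=[
    [[0,0,0.02],[-0.01,0.07,0],-0.6],
    [[0,0,0.04],[-0.02,0.15,0],-0.6],
    [[0,0,0.04],[-0.02,0.15,0],-0.6],
  ],
)

```text
clock: 14.65
position: [0.5739, -0.0539, 0.0497]
ee_rot: [-3.129, -0.233, 0.002]
force: [-2.2, 8.1, -2.8]
width: 0.203
gripper_force: 4.1
```

```bash
python3 -c "
from h import *
post()"
```

```text
cam 3.036523921504325 slide mm -0.34253337525869815 Ftan eq 8.566615383038613 Fy tool 8.35949870192073 Fx 0.9425856268098803 t 14.65 j7 -1.2910008702659785
```

Call:
drive_tool(
  commands=[
    [[0,0,0.02],[-0.01,0.07,0],-0.6],
    [[0,0,0.04],[-0.02,0.15,0],-0.6],
    [[0,0,0.04],[-0.02,0.15,0],-0.6],
  ],
)

```text
clock: 14.9
position: [0.574, -0.0552, 0.0497]
ee_rot: [-3.133, -0.171, 0.002]
force: [-0.5, 8.5, -2.3]
width: 0.2
gripper_force: 4.2
```

```bash
python3 -c "
from h import *
post()"
```

```text
cam 3.0777304345373553 slide mm -0.3415873276686812 Ftan eq 8.359031829361738 Fy tool 8.486323480764277 Fx -0.3889812774769024 t 14.9 j7 -1.3197851367008748
```

Call:
drive_tool(
  commands=[
    [[0,0,0.02],[-0.01,0.07,0],-0.6],
    [[0,0,0.04],[-0.02,0.15,0],-0.6],
    [[0,0,0.04],[-0.02,0.15,0],-0.6],
  ],
)

```text
clock: 15.15
position: [0.5741, -0.0566, 0.0497]
ee_rot: [-3.135, -0.109, 0.001]
force: [-0.6, 8.3, -3.0]
width: 0.206
gripper_force: 4.3
```

```bash
python3 -c "
from h import *
post()"
```

```text
cam 3.1087223546599705 slide mm -0.3331506806157694 Ftan eq 8.258101312198551 Fy tool 8.292418061554804 Fx 0.00498559545163172 t 15.15 j7 -1.3484975568558182
```

Call:
drive_tool(
  commands=[
    [[0,0,0.02],[-0.01,0.07,0],-0.6],
    [[0,0,0.03],[-0.02,0.11,0],-0.6],
    [[0,0,0.03],[-0.02,0.11,0],-0.6],
  ],
)

```text
clock: 15.4
position: [0.5742, -0.0575, 0.0498]
ee_rot: [-3.137, -0.063, 0.001]
force: [-0.4, 8.8, -4.4]
width: 0.2
gripper_force: 4.6
```

```bash
python3 -c "
from h import *
post()"
```

```text
cam 3.141095794054729 slide mm -0.3395489967715423 Ftan eq 8.755835069162343 Fy tool 8.771350470224927 Fx 0.07668201742003669 t 15.4 j7 -1.3697235850208782
```

Call:
drive_tool(
  commands=[
    [[0,0,0.02],[-0.01,0.07,0],-0.6],
    [[0,0,0.04],[-0.02,0.15,0],-0.6],
    [[0,0,0.04],[-0.02,0.15,0],-0.6],
  ],
)

```text
clock: 15.65
position: [0.5741, -0.0587, 0.0497]
ee_rot: [-3.137, 0.001, 0.001]
force: [-0.2, 9.5, -3.7]
width: 0.198
gripper_force: 5.0
```

```bash
python3 -c "
from h import *
post()"
```

```text
cam 3.1761023887689235 slide mm -0.25120657509832 Ftan eq 9.502232958060423 Fy tool 9.489469334782406 Fx 0.212156851023292 t 15.65 j7 -1.3989393659736045
```

Call:
drive_tool(
  commands=[
    [[0,0,0.02],[-0.01,0.07,0],-0.6],
    [[0,0,0.04],[-0.02,0.15,0],-0.6],
  ],
)

```text
clock: 15.82
position: [0.574, -0.0597, 0.0497]
ee_rot: [-3.136, 0.062, 0.001]
force: [-0.2, 11.9, -3.8]
width: 0.203
gripper_force: 6.0
```

```bash
python3 -c "
from h import *
post();pinfin('pics/t6.png')"
```

```text
cam 3.197918470320501 slide mm -0.21247911551068588 Ftan eq 11.99359301643202 Fy tool 11.880716987444053 Fx 0.6730219466413061 t 15.8167 j7 -1.4273378346282861
copper [ 36  32  22  32 573] [ 0.524  -0.1434  0.046 ]
```

Call:
drive_tool(
  commands=[
    [[0,0,0],[0,0,0],-0.6],
  ],
)

```text
clock: 15.95
position: [0.574, -0.0598, 0.0497]
ee_rot: [-3.136, 0.061, 0.001]
force: [-0.6, 11.1, -4.9]
width: 0.197
gripper_force: 5.5
```

```bash
python3 -c "
from h import *
post()"
```

```text
cam 3.2082317798390023 slide mm -0.22169359203613043 Ftan eq 11.247566957571953 Fy tool 11.02767599605036 Fx 1.0317876064401434 t 15.95 j7 -1.4270045265126168
```

Call:
drive_tool(
  commands=[
    [[0,0,0.02],[-0.01,0.07,0],-0.6],
    [[0,0,0.02],[-0.01,0.07,0],-0.6],
  ],
)

```text
clock: 16.12
position: [0.574, -0.0604, 0.0497]
ee_rot: [-3.135, 0.094, 0.001]
force: [0.5, 11.1, -4.3]
width: 0.2
gripper_force: 5.7
```

```bash
python3 -c "
from h import *
post()"
```

```text
cam 3.219386641759457 slide mm -0.2132944736574563 Ftan eq 11.048037554619999 Fy tool 11.082324092607582 Fx 0.12220548820043371 t 16.1167 j7 -1.4420222925233515
```

Call:
drive_tool(
  commands=[
    [[0,0,0.015],[-0.01,0.06,0],-0.6],
    [[0,0,0.03],[-0.02,0.12,0],-0.6],
    [[0,0,0.03],[-0.02,0.12,0],-0.6],
  ],
)

```text
clock: 16.37
position: [0.5739, -0.0615, 0.0497]
ee_rot: [-3.133, 0.14, 0.0]
force: [0.7, 12.2, -5.6]
width: 0.202
gripper_force: 5.8
```

```bash
python3 -c "
from h import *
post()"
```

```text
cam 3.2473780540919153 slide mm -0.24624674585950468 Ftan eq 12.22099675881294 Fy tool 12.20283143541624 Fx 0.342484833910103 t 16.3667 j7 -1.4632825717431035
```

It is firmly tight, at +6.5 N over baseline. Releasing now.

Call:
drive_tool(
  commands=[
    [[0,0,0],[0,-0.1,0],-0.6],
    [[0,0,0],[0,-0.3,0],-0.5],
    [[0,0,0],[0,-0.4,0],-0.4],
    [[0,0,0],[0,-0.4,0],-0.4],
    [[0,0,0],[0,-0.4,0],-0.4],
  ],
)

```text
clock: 16.78
position: [0.5744, -0.0631, 0.0501]
ee_rot: [3.138, -0.148, 0.001]
force: [0.2, 0.2, -0.0]
width: 0.299
gripper_force: 0.0
```

```bash
python3 -c "
from h import *
st();tau()"
```

```text
t 16.7833 p [ 0.5744 -0.0631  0.0501] yaw_y -95.39264204370653 tilt [ 0.0009 -0.0002 -1.    ] F [ 0.227   0.2333 -0.0413] M [-0.0155  0.0706  0.0159] w 0.02746570763598702 gf 0.0 j [-0.1468  0.5663  0.2319  1.8859 -0.1902  0.7097 -1.4701]
a(tcp) 3.3763241120832124 r 0.036619875249300216 F tan 0.2573618678908561 F rad 0.19939066856794746 Mz 0.015880389449028063 z 0.05014627208718477 t 16.7833
```

Call:
drive_tool(
  commands=[
    [[0,0,0],[0,0,-1],-0.4],
    [[0,0,0],[0,0,-3],-0.4],
    [[0,0,0],[0,0,-6],-0.4],
    [[0,0,0],[0,0,-9],-0.4],
    [[0,0,0],[4,0,-11],-0.4],
    [[0,0,0],[8,0,-12],-0.4],
    [[0,0,0],[8,0,-12],-0.4],
    [[0,0,0],[8,0,-12],-0.4],
    [[0,0,0],[8,0,-12],-0.4],
  ],
)

```text
clock: 17.53
position: [0.6531, -0.0708, 0.1697]
ee_rot: [3.138, -0.149, -0.001]
force: [-0.5, 0.5, -0.3]
width: 0.3
gripper_force: 0.0
```

```bash
python3 -c "
from h import *
st();pinfin('pics/t7.png')
cv2.imwrite('pics/s7.png',cv2.resize(cams.get_image('scene')[130:250,260:440],None,fx=4,fy=4,interpolation=cv2.INTER_CUBIC))"
```

```text
t 17.5333 p [ 0.6531 -0.0708  0.1697] yaw_y -95.43132873808807 tilt [-0.0008 -0.0003 -1.    ] F [-0.5146  0.5417 -0.2669] M [ 0.044   0.0465 -0.0288] w 0.02763983577482178 gf 0.0 j [-0.1545  0.5403  0.2788  1.5735 -0.1633  1.0516 -1.4976]Traceback (most recent call last):
  File "<string>", line 3, in <module>
    st();pinfin('pics/t7.png')
         ~~~~~~^^^^^^^^^^^^^^^
  File "h.py", line 22, in pinfin
    n,l,s,ce=cv2.connectedComponentsWithStats(m); k=1+np.argmax(s[1:,4])
                                                      ~~~~~~~~~^^^^^^^^^
    return _wrapfunc(a, 'argmax', axis=axis, out=out, **kwds)
    return bound(*args, **kwds)
ValueError: attempt to get argmax of an empty sequence
```

```bash
python3 -c "
from h import *
cv2.imwrite('pics/s8.png',cv2.resize(cams.get_image('scene')[130:250,260:440],None,fx=4,fy=4,interpolation=cv2.INTER_CUBIC))"
```

```text
(no output)
```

View pics/s8.png

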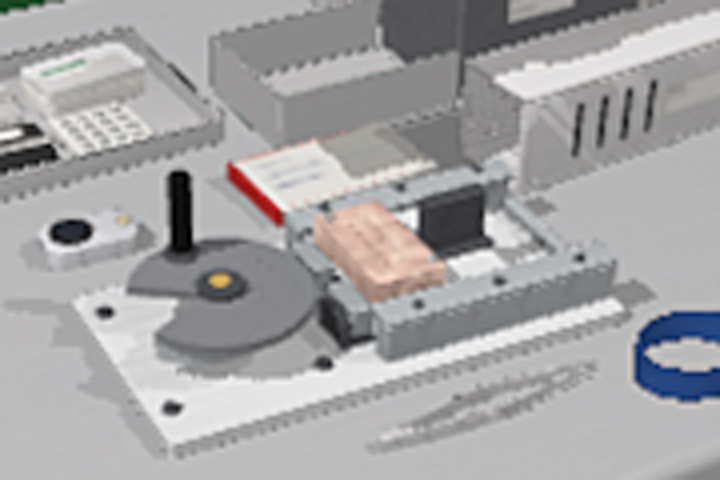

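The post now stands at the far side, at crop (180,210). The mouth faces away, the sled is drawn in and the bystanders lie where they were. Handing in.

```bash
python3 -c "
from cell import job
print(job.sign_off())"
```

```text
the job is handed in; nothing more can be done
None
```

The job is handed in, with no verdict shown: the sled is drawn in, the cam was turned to about 3.25 rad until the post force was about 6.5 N above its earlier level (firmly tight), the gripper is clear, and the bystanders lie where they were.

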